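# Make the chisel safe in its rest

### The job

The large chisel has been left on the bench with its black edge guard half off. Lay it right way up in the empty bench rest, handle towards the end stop, and let go of it there with the guard still half off; then take it by the guard and press the guard fully home against the collar, so that the chisel ends with its butt against the end stop. Leave everything else where it is.

Things in the scene. Friction and masses are not known exactly. Their poses are not given: they have to be found in the camera images.
- chisel: The large wood chisel, loose, lying flat on the bench, about 0.3 kg; 190 mm long with its guard home. Origin: on its underside, at the middle of the handle's length. x runs from the handle's butt to the cutting edge, z up. Handle x -57.5 to +57.5 mm; steel collar x 57.5 to 67.5, 30 mm wide, 24 high; then the steel blade (26 x 5 mm, at z 14) inside the guard. Balances near x = +28 mm.
- handle_mid (a point): Middle of the large chisel's pale wooden handle, a bar 115 mm long (x), 32 mm wide (y), 28 mm high; 14 mm above the chisel's origin, axes as the chisel's. Grasp the handle across y here or up to 10 mm nearer the blade.
- guard_mid (a point): Centre of the black plastic edge guard of the large chisel: a sleeve 65 mm long (x), 36 mm wide (y), 20 mm high, captive on the blade and sliding along it. It lies at chisel x = 100.5 mm + the joint value, y = 0, z = 14 mm above the chisel's underside; axes as the chisel's.
- guard (a joint): How far the guard stands off, in m: 0 = home, its rear edge within 1 mm of the collar; at most 0.024; that much bare blade shows between. Starts at 0.012 to 0.022. Pressing it home takes about 1 N of sliding friction at first and 7 N to get over the detent hump, felt from 11 to 5 mm; over the last 3 mm it snaps home by itself and the detent holds it (about 6 N to pull off).
- rest: The empty bench rest, pale wood, fixed. x: the axis the chisel lies along, from the end stop outwards; z up. Origin on the bench: a chisel laid right home has its origin at rest x = 0, y = 0, z = 30 mm, its butt at the stop (x = -57.5), its guard out past the base board (x -94 to +68, 70 mm wide, 12 mm thick). The other rest is identical and holds the small chisel.
- rest_notch (a point): Middle of the front notch's floor in the empty rest, at rest x = +48, z = 30 mm; a like notch at x = -40. Each cross-piece is 12 mm thick along x, 62 mm wide; the notch is 38 mm wide (3 mm play either side of the handle), flared above, cheek tops at z = 51. Between the two cross-pieces 76 mm is free along x for the fingers.
- rest_stop (a point): Middle of the end stop's face on the empty rest, at rest x = -57.5, z = 44 mm; the stop is 56 mm wide, 16 mm thick, its top at z = 57 mm. The handle's butt goes against it.
- small_chisel: The small chisel, dark handle 95 x 28 x 26 mm, guard home, lying in the other rest. Leave it. Origin on its underside, x towards the blade.
- cup: White paper cup, 74 mm across, 95 mm tall, standing; leave it. Origin under its centre.
- peg_board: Pine board 120 x 100 x 22 mm with an upright dowel 70 mm tall; leave it. Origin under its centre.
- hammer: Claw hammer, 280 mm long, lying at the left; leave it. Origin under its middle.
- pencil: Flat carpenter's pencil, 165 x 14 x 8 mm, lying; leave it. Origin under its middle.
- square: Try square with a dark wooden stock 100 mm and a steel blade 160 mm, lying; leave it. Origin under the stock's middle.
Mind the look-alikes: they are no part of the job. Leave any purple look-alike of the chisel alone. What is shaped like the rest but purple is not meant.

How it is judged:
On the way:
1. the chisel lies in the empty rest, butt towards the stop and within 30 mm of it, let go of by the fingers, with its guard still at least 7 mm off (x of chisel in the frame of rest between -0.006 and 0.03 m and y of chisel in the frame of rest between -0.006 and 0.006 m and z of chisel in the frame of rest between 0.026 and 0.034 m and angle between the x axis of chisel and the x axis of rest, either way round below 0.1 rad and x of guard_mid in the frame of rest above 0.05 m and value of joint guard above 0.007 m and contact force between the fingers and chisel below 0.2 N), for 0.2 s.
At the end, for the whole second after the job is handed in: The guard is within 2 mm of fully home; the large chisel lies at rest and released in the empty rest, right way up and down in both notches (within 6 mm of the centre line, 4 mm in height, 0.1 rad), pointing away from the stop, its butt within 6 mm of the end stop (x of chisel in the frame of rest between -0.005 and 0.006 m and y of chisel in the frame of rest between -0.006 and 0.006 m and z of chisel in the frame of rest between 0.026 and 0.034 m and angle between the x axis of chisel and the x axis of rest, either way round below 0.1 rad and x of guard_mid in the frame of rest above 0.05 m and value of joint guard below 0.002 m and linear speed of chisel below 0.02 m/s and contact force between the fingers and chisel below 0.2 N); the robot touches nothing.
It fails at once if another thing on the bench (small chisel, cup, peg board, hammer, pencil or square) is moved more than 25 mm (distance of any of small_chisel, cup, peg_board, hammer, pencil, square from where it was at the start of the episode above 0.025 m).
It also fails if it takes over 42 s, if anything falls off the work surface, if the arm or the gripper's body presses on something with over 40 N, if the wrist force passes 120 N, or if a joint passes its speed limit or range.

### The arm

A 6-joint arm with a two-finger parallel gripper is mounted at the origin on the work surface. World frame = base frame: x ahead of the robot, y to its left, z up, the work surface at z = 0. Lengths are in m, angles in rad, forces in N, time in s.
With the tool pointing down it reaches from about 0.275 to 0.725 m from the base axis. Payload 15.9 kg.
Tool frame: the origin (TCP) lies at the very end of the fingers, on their centre line; the grasp point (between the pads) lies 19 mm behind it; z points along the fingers, y is the line along which they close (so a half turn about z gives the same grasp; the last joint's range is limited). The gripper opens to 85 mm and grips with 20 to 120 N. Pads are 22 mm wide; open, the fingers measure 114 mm over their backs; the gripper's body (76 mm by 85 mm) begins 54 mm behind the grasp point. The pads swing forward as they close: fully open they stand 13 mm farther back than shut.
Start: joints at [1.284, 0.213, -0.034, 1.323, 0, 1.571], TCP at [0.141, 0.48, 0.231] pointing down, gripper open.
Joint ranges: [-2.98, 2.98], [-0.74, 1.72], [-1.14, 1.35], [-2.1, 2.04], [-1.57, 1.44], [-3.14, 3.14]. Speed limits (rad/s): [1.89, 1.89, 2.39, 2.57, 3.14, 3.14].

### API

Orientations are given as a unit quaternion [w, x, y, z].
In Python, from bench import env, hand, ik, viewer gives the robot as it stands. Calls block until the motion is done:
- env.move_to(position, orientation): joint-space move of the TCP to a pose.
- env.move_l(position, max_speed=0.15, orientation=None): straight line of the TCP; orientation=None keeps the orientation; max_speed is the mean speed in m/s.
- env.goto_joints(angles): joint-space move.
- hand.grip(opening, effort=None): finger opening in m; effort is the grip in N (None keeps the last); returns when the fingers have stopped.
- env.hold(seconds).
- ik(position, orientation): joint angles nearest the present ones, or None.
- viewer.grab_frame(name): name is "side" or "top" or "wrist"; returns (picture, depth): 480x640x3 uint8, blue, green, red; 480x640 float32, m along the optical axis (not along the pixel's ray), 0 where there is no reading.
- viewer.calibration(name): a dict with "K" (3x3 intrinsics, pixels), "view" (4x4, takes a point from world to camera coordinates). Camera axes: x right, y down, z forward; pixel columns grow to the right and rows downward; lengths in m; the calibration is good to about 2 mm. The wrist camera is an equidistant fisheye: a pixel r from the principal point sees the ray r / f radians off the axis. A picture is of the moment at which its call begins: read the wrist's pose just before it. calibration takes no time and is no camera call; for the wrist camera it gives the pose at the moment of the call.
A pose or a line that the arm cannot do raises env.PlanningError and nothing moves.
- env.hand_in(): hands the job in; it is judged then, once.
Readings, each from a call of its own:
- env.read_t(): time.
- env.read_q(): joint angles.
- env.read_dq(): joint speeds.
- env.read_joint_efforts(): joint torques, N m.
- env.read_position(): TCP position.
- env.read_tool_rot(): TCP orientation.
- env.read_ft_force(): force on the tool from outside, world axes, zero at the start.
- env.read_torque(): the same for the moment, N m.
- env.read_grip_width(): finger opening in m.
- env.read_grip_force(): force on a finger pad.
Only numpy, scipy, OpenCV 4.12 (cv2) and the standard library are available. Lean on these libraries where they do the work, as an engineer would, in place of code of your own. Each camera call takes 0.05 s, during which the arm holds its last target. There are 200 camera calls.

## Working session

There is one attempt and no reset: what is moved stays moved. The work goes in short steps, each a Python script; the robot and the scene stay as the last script left them, time stands still between calls to the robot, and variables do not carry over. Pictures are saved under pics/ and viewed, at most 10 in all, crops included, and the job is handed in when it is done.

```bash
mkdir -p pics; ls; python3 - <<'E'
from bench import env, hand, ik, viewer
import cv2,numpy as np
for n in ("top","side"):
    p,d=viewer.grab_frame(n); cv2.imwrite(f"pics/{n}0.png",p); np.savez(f"pics/{n}0.npz",p=p,d=d,**viewer.calibration(n))
    c=viewer.calibration(n);print(n,c["K"].round(1).tolist(),c["view"].round(3).tolist())
print(env.read_t(),env.read_tool_rot())
E
```

```text
pics
top [[456.2, 0.0, 324.6], [0.0, 456.2, 238.3], [0.0, 0.0, 1.0]] [[0.014, -1.0, 0.012, -0.021], [-0.994, -0.015, -0.109, 0.51], [0.109, -0.01, -0.994, 1.057], [0.0, 0.0, 0.0, 1.0]]
side [[609.6, 0.0, 318.8], [0.0, 609.6, 254.7], [0.0, 0.0, 1.0]] [[0.975, -0.223, 0.017, -0.487], [-0.098, -0.494, -0.864, 0.1], [0.201, 0.84, -0.503, 1.337], [0.0, 0.0, 0.0, 1.0]]
0.1 [-8.02991667e-05  1.42907873e-01  9.89735883e-01 -4.64017391e-04]
```

View pics/top0.png

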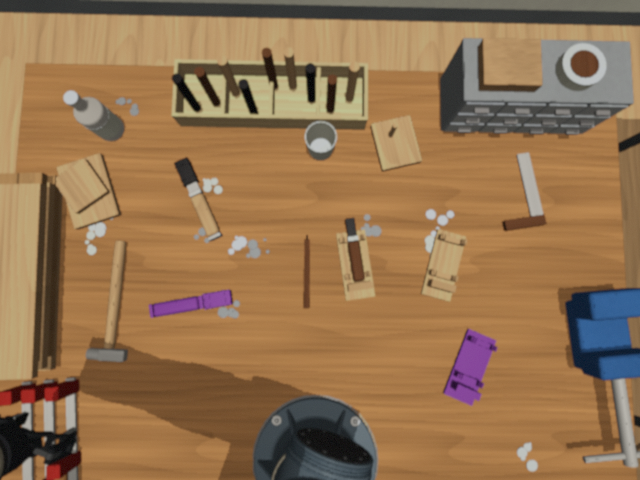

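View pics/side0.png

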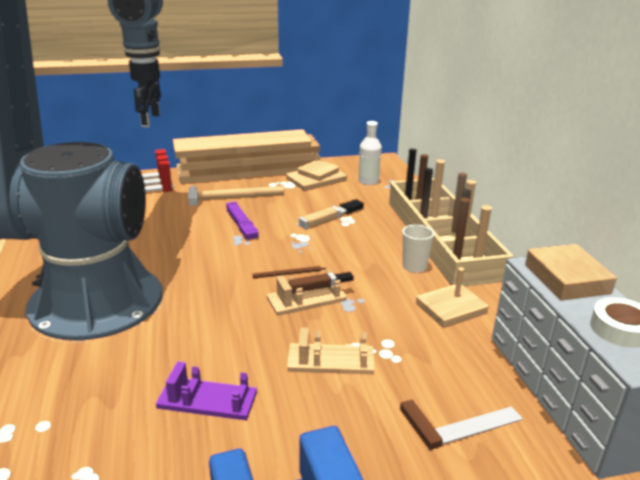

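The pale-handled chisel with a black guard at top (200,200) fits the description. The purple one at (190,303) is the decoy, and the dark one at (353,250) is the small chisel. For the rest, the pale empty one at (445,265) fits; the purple one at (470,367) is the decoy and the one at (355,265) is occupied. I'll confirm both picks in one enlarged crop and get rough positions from depth.

```bash
cat > h.py <<'E'
import numpy as np,cv2
def world(npz):
    z=np.load(npz);d=z["d"];K=z["K"];V=z["view"]
    v,u=np.mgrid[:480,:640]
    P=np.stack([(u-K[0,2])/K[0,0]*d,(v-K[1,2])/K[1,1]*d,d],-1)
    return z["p"],(P-V[:3,3])@V[:3,:3]   # R^T (P-t)
E
python3 - <<'E'
from h import *
p,W=world("pics/top0.npz")
a=cv2.resize(p[150:250,160:235],(450,600),interpolation=cv2.INTER_CUBIC)[:,:400]
b=cv2.resize(p[220:310,410:480],(400,514),interpolation=cv2.INTER_CUBIC)
b=cv2.copyMakeBorder(b,0,86,0,0,cv2.BORDER_CONSTANT)
cv2.imwrite("pics/crop.png",np.hstack([a,b]))
def at(u,v): return W[v-1:v+2,u-1:u+2].reshape(-1,3).mean(0).round(3)
for n,u,v in [("guard",187,172),("collar",195,189),("handle",204,211),("butt",213,236),("bench",230,200),("rest stop",437,292),("rest far",452,240),("base",445,262)]: print(n,at(u,v))
for lo,hi,box in [(.008,.06,(155,245,165,230)),]:
    w=W[box[0]:box[1],box[2]:box[3]].reshape(-1,3);m=(w[:,2]>.012)&(w[:,2]<.05);q=w[m];c=q.mean(0);U,S,Vt=np.linalg.svd(q[:,:2]-c[:2],full_matrices=False);s=(q[:,:2]-c[:2])@Vt[0]
    print(c,Vt[0],s.min(),s.max(),len(q))
E
```

```text
guard [0.666 0.32  0.025]
collar [0.626 0.301 0.018]
handle [0.571 0.274 0.029]
butt [0.511 0.251 0.029]
bench [0.604 0.219 0.001]
rest stop [ 0.387 -0.284  0.013]
rest far [ 0.51  -0.317  0.03 ]
base [ 0.459 -0.305  0.013]
[0.60323678 0.29286933 0.02550988] [-0.89688769 -0.44225839] -0.1072997471129384 0.10611252993181063 1234
```

View pics/crop.png

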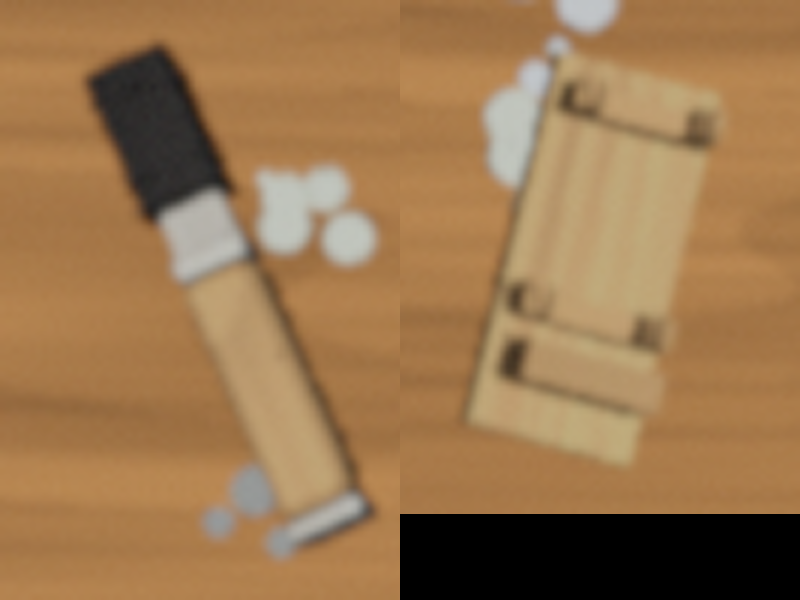

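The crop confirms both. The chisel is pale-handled with its black guard standing off, butt at lower right, blade pointing up and left. The rest is pale and empty, with its stop at the end nearest the robot. Next I'll take wrist views of the rest and the chisel, two places each.

```bash
cat >> h.py <<'E'
from scipy.spatial.transform import Rotation as Ro
def quat(a):
    c,s=np.cos(a),np.sin(a)
    q=Ro.from_matrix(np.array([[c,s,0],[s,-c,0],[0,0,-1.]])).as_quat(); return q[[3,0,1,2]]
def wworld(npz):
    z=np.load(npz);d=z["d"];K=z["K"];V=z["view"]
    v,u=np.mgrid[:480,:640]
    x=(u-K[0,2])/K[0,0];y=(v-K[1,2])/K[1,1];r=np.hypot(x,y)+1e-9
    t=np.minimum(r,1.4);k=np.tan(t)/r
    P=np.stack([x*k*d,y*k*d,d],-1); P[(d<=0)|(r>1.3)]=np.nan
    return z["p"],(P-V[:3,3])@V[:3,:3]
E
python3 - <<'E'
from h import *
from bench import env, hand, ik, viewer
def shot(n):
    c=viewer.calibration("wrist");p,d=viewer.grab_frame("wrist");np.savez(f"pics/{n}.npz",p=p,d=d,**c);cv2.imwrite(f"pics/{n}.png",p)
ar,ac=np.radians(-15),np.radians(26.2)
for f in (0,np.pi):
    print([np.round(j,2) if j is not None else None for j in (ik([.45,-.3,.2],quat(ar+f)),ik([.585,.28,.005],quat(ac+f)),ik([.575,-.33,.03],quat(ar+f)))])
f=0 if abs(ik([.45,-.3,.2],quat(ar))[5])<abs(ik([.45,-.3,.2],quat(ar+np.pi))[5]) else np.pi
env.move_to([.42,-.30,.22],quat(ar+f)); shot("r1")
env.move_l([.48,-.31,.20],.2); shot("r2"); print(env.read_t())
env.move_to([.56,.275,.22],quat(ac+f)); shot("c1")
env.move_l([.60,.29,.19],.2); shot("c2"); print(env.read_t(),f,env.read_q().round(2))
c=viewer.calibration("wrist");print(c["K"])
for n in("r1","r2","c1","c2"):
    p,W=wworld(f"pics/{n}.npz");print(n,np.isfinite(W[...,0]).mean(),np.nanpercentile(W[...,2],[1,25,50,75,99]).round(3))
a=[cv2.resize(cv2.imread(f"pics/{n}.png"),(400,300)) for n in("r1","r2","c1","c2")]
cv2.imwrite("pics/w.png",np.vstack([np.hstack(a[:2]),np.hstack(a[2:])]))
E
```

```text
[array([-0.59,  0.3 ,  0.01,  1.27,  0.  ,  2.82]), array([0.45, 0.64, 0.02, 0.95, 0.  , 3.13]), array([-0.52,  0.65,  0.1 ,  1.03,  0.  ,  2.88])]
[array([-0.59,  0.3 ,  0.01,  1.27,  0.  , -0.33]), array([ 0.45,  0.64,  0.02,  0.95,  0.  , -0.01]), array([-0.52,  0.65,  0.1 ,  1.03,  0.  , -0.26])]
3.575
6.2 3.141592653589793 [ 0.45  0.58  0.41  1.39 -0.   -0.01]
[[371.64829954   0.         322.60057282]
 [  0.         371.64829954 237.66840248]
 [  0.           0.           1.        ]]
r1 0.991484375 [-0.45  -0.002 -0.001  0.042  0.322]
r2 0.9914778645833333 [-0.45  -0.002 -0.001  0.039  0.301]
c1 0.9914127604166667 [-0.233 -0.002 -0.001  0.052  0.322]
c2 0.991220703125 [-0.004 -0.002 -0.001  0.049  0.291]
```

View pics/w.png

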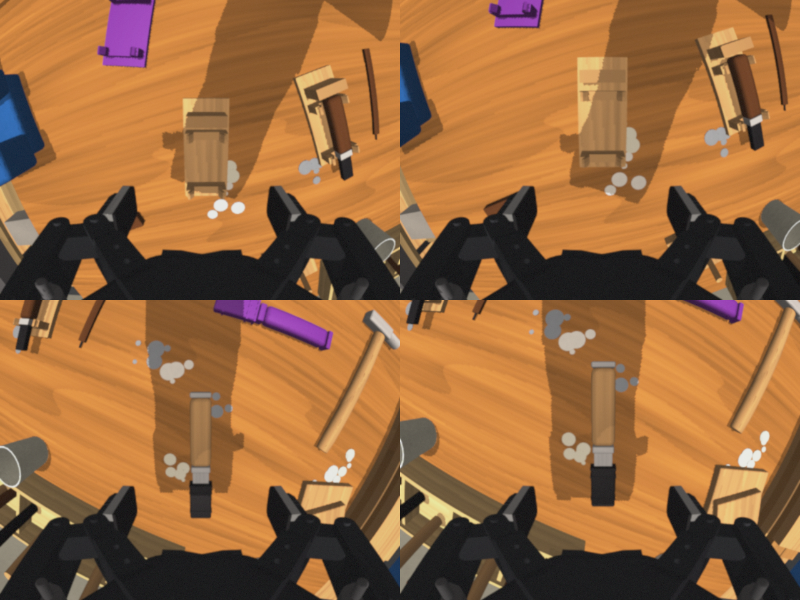

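The four wrist panels show the rest (top row, around (206,147) and (603,112)) and the chisel with bare blade showing between collar and guard (bottom row, around (200,455) and (603,433)). Now I'll fit poses from the depth.

```bash
cat > fit.py <<'E'
from h import *
def pts(n,c,r,zl,zh,f=wworld):
    p,W=f(f"pics/{n}.npz");m=(np.hypot(W[...,0]-c[0],W[...,1]-c[1])<r)&(W[...,2]>zl)&(W[...,2]<zh)
    m=cv2.morphologyEx(m.astype(np.uint8),cv2.MORPH_OPEN,np.ones((3,3)))>0
    return W[m],p[m]
def rect(q,ref):
    (c,(w,h),_)=r=cv2.minAreaRect((q[:,:2]*1000).astype(np.float32))
    b=cv2.boxPoints(r);e=[b[1]-b[0],b[2]-b[1]];e=max(e,key=np.linalg.norm)
    a=np.arctan2(e[1],e[0]);a+=np.pi*round((ref-a)/np.pi)
    return np.round(c,1),np.round([max(w,h),min(w,h)],1),round(a,4)
E
python3 - <<'E'
from fit import *
for n in("c1","c2"):
    q,_=pts(n,(.57,.275),.095,.0255,.033);print(n,"handle+",rect(q,.45),np.median(q[:,2]),len(q))
    q,col=pts(n,(.60,.29),.13,.012,.033);R=rect(q,.45);print(" all",R)
    a=R[2];u=np.array([np.cos(a),np.sin(a)]);s=q[:,:2]@u
    for lo in np.arange(s.min(),s.max(),.008):
        m=(s>=lo)&(s<lo+.008);t=q[m,:2]@[-u[1],u[0]]
        print("  %.3f"%(lo-s.min()),m.sum(),"z %.4f w %.4f mid %.4f"%(np.median(q[m,2]),np.ptp(t),(t.max()+t.min())/2),col[m].mean(0).round())
for n in("r1","r2"):
    for nm,zl,zh in(("base",.008,.0155),("stop",.053,.062),("cheek",.046,.0525),("floor",.026,.034)):
        q,_=pts(n,(.45,-.30),.11,zl,zh)
        print(n,nm,len(q),(rect(q,-.26),np.median(q[:,2]).round(4)) if len(q)>3 else "")
E
```

```text
c1 handle+ (array([559.8, 270.9]), array([109.3,  25.9]), np.float32(0.4192)) 0.02662082584176479 2086
 all (array([605.1, 294.2]), array([211.8,  38.2]), np.float32(0.4543))
  0.000 318 z 0.0259 w 0.0297 mid -0.0014 [122. 129. 138.]
  0.008 271 z 0.0246 w 0.0311 mid -0.0018 [ 72. 107. 142.]
  0.016 311 z 0.0261 w 0.0313 mid -0.0019 [ 75. 117. 158.]
  0.024 310 z 0.0262 w 0.0314 mid -0.0018 [ 76. 117. 158.]
  0.032 308 z 0.0262 w 0.0325 mid -0.0014 [ 75. 116. 156.]
  0.040 288 z 0.0259 w 0.0316 mid -0.0009 [ 74. 115. 155.]
  0.048 302 z 0.0261 w 0.0318 mid -0.0008 [ 74. 115. 155.]
  0.056 287 z 0.0260 w 0.0320 mid -0.0008 [ 72. 113. 152.]
  0.064 292 z 0.0262 w 0.0322 mid -0.0008 [ 73. 113. 152.]
  0.072 270 z 0.0262 w 0.0304 mid -0.0018 [ 72. 112. 150.]
  0.080 264 z 0.0262 w 0.0306 mid -0.0019 [ 71. 111. 149.]
  0.088 265 z 0.0262 w 0.0309 mid -0.0018 [ 73. 114. 153.]
  0.096 262 z 0.0262 w 0.0311 mid -0.0018 [ 74. 115. 155.]
  0.104 229 z 0.0259 w 0.0312 mid -0.0018 [ 73. 113. 152.]
  0.112 230 z 0.0240 w 0.0296 mid -0.0016 [115. 124. 136.]
  0.120 121 z 0.0245 w 0.0294 mid -0.001
[... 2516 characters left out ...]
9, -287.6]), array([56.1, 16.6]), np.float32(-1.8306)), np.float64(0.0556))
r1 cheek 330 ((array([ 471.2, -305.7]), array([100.4,  56.4]), np.float32(-0.2564)), np.float64(0.0491))
r1 floor 1084 ((array([ 471.2, -305.4]), array([99.8, 60.7]), np.float32(-0.2577)), np.float64(0.0286))
r2 base 9304 ((array([ 454.6, -300.9]), array([162.1,  70.3]), np.float32(-0.2516)), np.float64(0.0106))
r2 stop 1548 ((array([ 404.3, -288. ]), array([55.5, 15.7]), np.float32(1.3101)), np.float64(0.0557))
r2 cheek 417 ((array([ 471.2, -305.6]), array([99.7, 55.9]), np.float32(-0.2568)), np.float64(0.0491))
r2 floor 1282 ((array([ 470.4, -310. ]), array([100.1,  48.7]), np.float32(-0.2611)), np.float64(0.0286))
```

```bash
cat >> h.py <<'E'
RO=np.array([.4674,-.3045]);RA=-.257
CO=np.array([.5613,.2722]);CA=.458
def fr(o,a,x,y,z):
    c,s=np.cos(a),np.sin(a); return [o[0]+c*x-s*y,o[1]+s*x+c*y,z]
QR=quat(RA+np.pi);QC=quat(CA+np.pi)
E
python3 - <<'E'
from h import *
from bench import env, hand, ik, viewer
env.move_to(fr(CO,CA,.008,0,.07),QC)
env.move_l(fr(CO,CA,.008,0,.005),.08); print(env.read_ft_force().round(1))
hand.grip(0.0,70); print(env.read_grip_width(),env.read_grip_force(),env.read_ft_force().round(1))
env.move_l(fr(CO,CA,.008,0,.13),.15); print(env.read_grip_width(),env.read_ft_force().round(1),env.read_t())
env.move_to(fr(RO,RA,.016,0,.13),QR); print(env.read_t(),env.read_grip_width())
c=viewer.calibration("wrist");p,d=viewer.grab_frame("wrist");np.savez("pics/g1.npz",p=p,d=d,**c);cv2.imwrite("pics/g1.png",p)
E
```

```text
[-0.2 -0.3  0.1]
0.03068745288127002 70.53244829177856 [-1.7  0.   6.1]
0.030294168379983732 [-0.7 -0.  -3.3] 9.2667
11.3833 0.030726332180795086
```

View pics/g1.png

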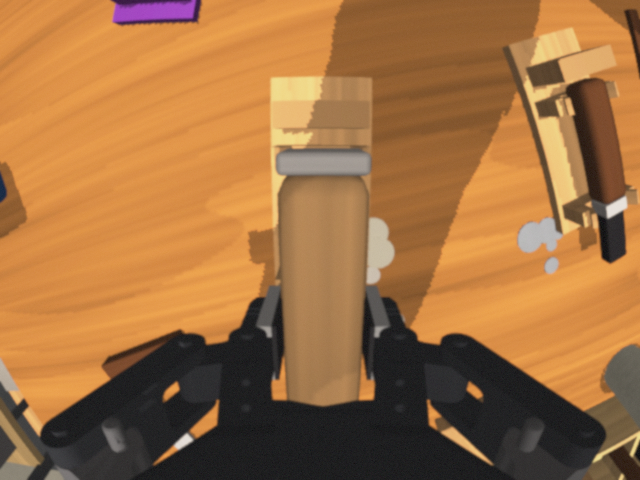

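The picture shows the handle held between the fingers with its metal butt at (323,162), lined up over the rest and pointing at the stop. I'll check the in-hand pose from depth and then place it.

```bash
python3 - <<'E'
from fit import *
p,W=wworld("pics/g1.npz")
u=np.array([np.cos(RA),np.sin(RA)]);n=np.array([-u[1],u[0]])
X=(W[...,:2]-RO)@u;Y=(W[...,:2]-RO)@n;Z=W[...,2]
m=(abs(Y)<.03)&(X<-.005)&(X>-.07)&(Z>.125)&(Z<.19); 
for lo in np.arange(-.06,-.005,.008):
    k=m&(X>=lo)&(X<lo+.008)
    if k.sum()>5: print("%.3f n%d z %.4f ymid %.4f w %.4f"%(lo,k.sum(),np.median(Z[k]),(Y[k].max()+Y[k].min())/2,np.ptp(Y[k])))
print("butt",np.percentile(X[m],.5))
E
```

```text
-0.052 n1711 z 0.1506 ymid 0.0013 w 0.0318
-0.044 n2038 z 0.1497 ymid 0.0010 w 0.0314
-0.036 n2195 z 0.1507 ymid 0.0011 w 0.0319
-0.028 n2050 z 0.1508 ymid 0.0012 w 0.0319
-0.020 n1959 z 0.1508 ymid 0.0013 w 0.0321
-0.012 n1632 z 0.1508 ymid 0.0011 w 0.0321
butt -0.048986661400406625
```

```bash
python3 - <<'E'
from h import *
from bench import env, hand, ik, viewer
y=-.0008
env.move_l(fr(RO,RA,.016,y,.065),.1)
for z in (.045,.040,.0375,.036,.035):
    env.move_l(fr(RO,RA,.016,y,z),.05); F=env.read_ft_force(); print(z,F.round(1))
    if F[2]>0: break
hand.grip(.06); print(env.read_ft_force().round(1)); env.hold(.3)
env.move_l(fr(RO,RA,.016,y,.13),.15); env.hold(.2)
c=viewer.calibration("wrist");p,d=viewer.grab_frame("wrist");np.savez("pics/g2.npz",p=p,d=d,**c);cv2.imwrite("pics/g2.png",p)
env.move_l(fr(RO,RA,.05,y,.22),.2)
c=viewer.calibration("wrist");p,d=viewer.grab_frame("wrist");np.savez("pics/g3.npz",p=p,d=d,**c);cv2.imwrite("pics/g3.png",p)
print(env.read_t())
u=np.array([np.cos(RA),np.sin(RA)]);n=np.array([-u[1],u[0]])
p,W=wworld("pics/g3.npz")
X=(W[...,:2]-RO)@u;Y=(W[...,:2]-RO)@n;Z=W[...,2]
m=(abs(Y)<.022)&(X<.2)&(X>-.07)&(Z>.033)&(Z<.075)
for lo in np.arange(-.064,.2,.006):
    k=m&(X>=lo)&(X<lo+.006)
    if k.sum()>5: print("%.3f n%d z %.4f ymid %.4f w %.4f"%(lo,k.sum(),np.median(Z[k]),(Y[k].max()+Y[k].min())/2,np.ptp(Y[k])),p[k].mean(0).round())
E
```

```text
0.045 [-0.8 -1.  -4.3]
0.04 [ 0.1  0.6 -3.6]
0.0375 [ 0.   0.8 -3.7]
0.036 [ 0.4 -0.  -3.7]
0.035 [-2.8  1.5  6. ]
[-0.  -0.3  0.6]
16.1917
-0.064 n402 z 0.0555 ymid 0.0002 w 0.0435 [ 92. 143. 188.]
-0.058 n154 z 0.0531 ymid -0.0000 w 0.0435 [ 63.  96. 128.]
-0.052 n147 z 0.0562 ymid -0.0007 w 0.0307 [159. 171. 183.]
-0.046 n335 z 0.0558 ymid 0.0002 w 0.0436 [132. 148. 164.]
-0.040 n304 z 0.0544 ymid 0.0002 w 0.0435 [ 83. 128. 170.]
-0.034 n307 z 0.0564 ymid -0.0002 w 0.0435 [ 92. 144. 188.]
-0.028 n265 z 0.0563 ymid -0.0002 w 0.0304 [ 92. 143. 188.]
-0.022 n269 z 0.0563 ymid 0.0002 w 0.0314 [ 88. 137. 182.]
-0.016 n305 z 0.0562 ymid 0.0002 w 0.0315 [ 85. 132. 177.]
-0.010 n278 z 0.0561 ymid 0.0002 w 0.0315 [ 82. 127. 170.]
-0.004 n273 z 0.0562 ymid -0.0002 w 0.0324 [ 81. 125. 167.]
0.002 n285 z 0.0562 ymid -0.0006 w 0.0316 [ 80. 124. 166.]
0.008 n293 z 0.0561 ymid -0.0006 w 0.0318 [ 79. 123. 164.]
0.014 n270 z 0.0562 ymid -0.0006 w 0.0319 [ 78. 121. 162.]
0.020 n270 z 0.0561 ymid -0.0006 w 0.0320 [ 77. 119. 159.]
0.026 n270 z 0.0561 ymid -0.0002 w 0.0312 [ 76. 118. 158.]
0.032 n266 
[... 547 characters left out ...]
 w 0.0243 [150. 158. 166.]
0.092 n301 z 0.0455 ymid -0.0006 w 0.0373 [ 98. 103. 109.]
0.098 n313 z 0.0529 ymid -0.0006 w 0.0375 [39. 42. 47.]
0.104 n247 z 0.0526 ymid -0.0007 w 0.0364 [41. 42. 46.]
0.110 n258 z 0.0531 ymid -0.0005 w 0.0376 [41. 43. 48.]
0.116 n239 z 0.0525 ymid -0.0001 w 0.0356 [40. 42. 47.]
0.122 n229 z 0.0525 ymid -0.0006 w 0.0349 [40. 42. 47.]
0.128 n217 z 0.0525 ymid -0.0006 w 0.0352 [40. 43. 48.]
0.134 n223 z 0.0524 ymid -0.0007 w 0.0354 [39. 42. 49.]
0.140 n227 z 0.0525 ymid -0.0006 w 0.0381 [39. 42. 48.]
0.146 n220 z 0.0530 ymid -0.0007 w 0.0380 [45. 50. 58.]
0.152 n210 z 0.0525 ymid -0.0002 w 0.0353 [50. 53. 61.]
0.158 n82 z 0.0520 ymid -0.0002 w 0.0353 [52. 71. 97.]
```

View pics/g3.png

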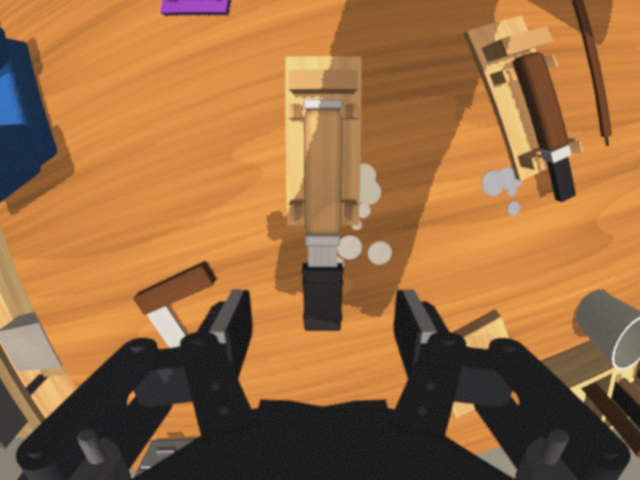

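The picture shows the chisel seated in both notches, butt at (323,104) about 8 mm short of the stop. The guard at (323,297) stands roughly 19 mm off. Next I'll grip the guard and press it home.

```bash
python3 - <<'E'
from h import *
from bench import env, hand, ik, viewer
y=-.0005;x0=.1275;z=.028
u=np.array([np.cos(RA),np.sin(RA),0])
env.move_to(fr(RO,RA,x0,y,.10),QR)
env.move_l(fr(RO,RA,x0,y,z),.1)
hand.grip(0.0,50); print(env.read_grip_width(),env.read_grip_force(),env.read_ft_force().round(1))
s=0
for s in [.004,.008,.011,.014,.016,.018,.020,.022,.024,.0255,.027,.028,.029,.030,.031]:
    env.move_l(fr(RO,RA,x0-s,y,z),.03); F=env.read_ft_force(); print(s,(F@u).round(1),F.round(1))
    if s>=.027 and F@u>14: break
hand.grip(.06); env.hold(.2); print(env.read_ft_force().round(1))
env.move_l(fr(RO,RA,x0-s,y,.12),.15)
env.move_l(fr(RO,RA,.05,y,.22),.2)
c=viewer.calibration("wrist");p,d=viewer.grab_frame("wrist");np.savez("pics/g4.npz",p=p,d=d,**c);cv2.imwrite("pics/g4.png",p)
print(env.read_t())
n=np.array([-u[1],u[0]])
p,W=wworld("pics/g4.npz")
X=(W[...,:2]-RO)@u[:2];Y=(W[...,:2]-RO)@n;Z=W[...,2]
m=(abs(Y)<.01)&(X<.2)&(X>-.07)&(Z>.033)&(Z<.075)
for lo in [*np.arange(-.066,-.03,.003),*np.arange(.054,.08,.003),*np.arange(.12,.16,.003)]:
    k=m&(X>=lo)&(X<lo+.003)
    if k.sum()>5: print("%.3f n%d z %.4f"%(lo,k.sum(),np.median(Z[k])),p[k].mean(0).round())
E
```

```text
0.03446492967306234 54.33168947696686 [ 1.2 -0.8  2.9]
0.004 -1.8 [-2.  -0.6  4.5]
0.008 -0.6 [-0.8 -0.8  5.2]
0.011 1.2 [ 0.4 -3.   4.7]
0.014 1.0 [ 0.  -3.7  6.5]
0.016 3.9 [ 3.3 -2.9  5. ]
0.018 4.0 [ 3.6 -2.2  5.8]
0.02 5.2 [ 4.8 -2.3  5.3]
0.022 5.4 [ 5.1 -2.   6. ]
0.024 -2.8 [-2.8  0.2  9.2]
0.0255 -3.2 [-3.   1.2  7.8]
0.027 -1.8 [-1.6  1.1  8.1]
0.028 -1.1 [-0.8  1.2  8.9]
0.029 1.5 [1.9 1.1 8.8]
0.03 5.9 [6.2 0.4 6.9]
0.031 12.3 [12.2 -2.1  2.7]
[-0.2 -0.6  0. ]
23.9167
-0.066 n95 z 0.0553 [ 95. 149. 195.]
-0.063 n88 z 0.0553 [ 95. 149. 195.]
-0.060 n86 z 0.0557 [103. 144. 184.]
-0.057 n98 z 0.0564 [166. 174. 183.]
-0.054 n77 z 0.0563 [176. 183. 190.]
-0.051 n99 z 0.0543 [113. 127. 141.]
-0.048 n100 z 0.0546 [ 84. 130. 173.]
-0.045 n75 z 0.0561 [ 93. 146. 190.]
-0.042 n100 z 0.0566 [ 98. 153. 196.]
-0.039 n86 z 0.0565 [ 97. 151. 195.]
-0.036 n87 z 0.0568 [ 94. 148. 192.]
-0.033 n100 z 0.0568 [ 95. 148. 192.]
-0.030 n93 z 0.0567 [ 94. 147. 192.]
0.054 n56 z 0.0541 [ 72. 102. 132.]
0.057 n102 z 0.0539 [125. 132. 141.]
0.060 n83 z 0.0547 [158. 166. 174.]
0.063 n80 z 0.0545 [151. 158. 166.]
0.066 n63 z 0.0528 [86. 90. 94.]
0.069 n77 z 0.0531 [44. 45. 47.]
0.072 n70 z 0.0529 [45. 45. 48.]
0.075 n82 z 0.0527 [45. 45. 47.]
0.078 n76 z 0.0526 [43. 43. 46.]
0.120 n56 z 0.0527 [40. 40. 42.]
0.123 n67 z 0.0525 [39. 39. 42.]
0.126 n66 z 0.0527 [39. 39. 42.]
0.129 n52 z 0.0525 [44. 68. 98.]
```

View pics/g4.png

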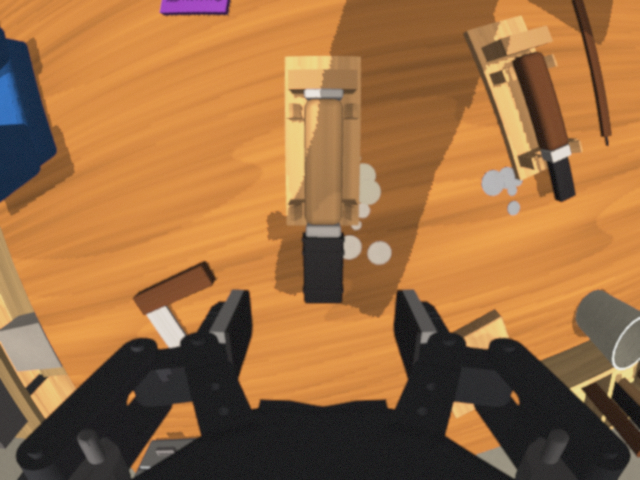

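The picture shows the guard at (323,268) hard against the collar at (323,231), no bare blade, and the butt at (323,93) against the stop. The gripper is clear, so I'm handing it in.

```bash
python3 - <<'E'
from bench import env
print(env.hand_in())
E
```

```text
the job is handed in; nothing more can be done
None
```

The large chisel lies in the empty rest with its butt against the end stop and its guard pressed home against the collar; the job was handed in at about 24 s of the 42 s allowed, and the judge's verdict was not shown.

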